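# Nip a ball bearing in a thumbwheel fixture

### The job

Lay the ball bearing flat on the bed of the small screw fixture, between its V jaw and its sprung pad, and let go of it. Then close the jaw by rolling the recessed thumbwheel with a fingertip, never by pushing the jaw itself, until the bearing is seated in the V and the sprung pad is pushed about halfway in: not slack, and not driven home. Leave the other things on the bench where they lie.

Things in the scene. Friction and masses are not known exactly. Their poses are not given: they have to be found in the camera images.
- bearing_center (a point): centre (half-way up) of the loose ball bearing: plain steel ring, 52 mm across, 15 mm thick, about 0.15 kg, narrow bore, its axis along z. It starts flat on the bench; bearing, tape roll and piston may each stand in any of three places.
- bearing: the same bearing; origin at the centre of its underside, z along its axis.
- fixture: screw fixture, fixed to the bench: dark flat bed 80 x 230 mm, 12 mm high; origin at the centre of its underside, y along the slide, z up. At -y a V jaw (120 degrees, opens to +y, 24 mm above the bed, arms 27 mm either side). At +y a grey housing (64 x 50 mm, centred at y +70 mm, top 55 mm above the bench) holds the thumbwheel in a slot. Between them runs the jaw with a sprung pad.
- nest (a point): where the bearing's centre comes to lie when it rests on the bed and is seated in the V: 55 mm toward -y from the fixture's origin and 19.5 mm above the bench. Axes as the fixture's.
- wheel_top (a point): top of the thumbwheel's exposed rim, mid-width: 70 mm toward +y from the fixture's origin, 62 mm above the bench; axes as the fixture's. The knurled wheel has radius 24 mm, width 12 mm, axle along the fixture's y; only its rim can be reached, 7 mm proud of the housing in a slot 18 mm wide.
- thumbwheel (a joint): wheel angle, rad, 0 at the start, stops at -2 and 8. It grows and closes the jaw, 4 mm a radian, when the rim's top is rolled toward the fixture's +x; toward -x opens. No spring; stays where left. Takes about 3 N along the rim running free, up to 2 N more as the pad is pushed in, so the fingertip must press down with some 6 to 12 N (rigid underneath) or it slips.
- pad_face (a point): centre of the flat front face of the sprung pad (32 mm wide, 15 mm high) that meets the bearing; it faces the fixture's -y. At the start 8 to 16 mm stay free between it and a seated bearing (26 mm radius).
- spring_pad (a joint): how far the sprung pad is pushed into the jaw block, m: 0 is free (12 mm of plunger behind the pad), 0.009 is driven home. Spring about 1.2 N/mm with 1 N of preload. Sliding the bearing along the bed pushes it in by less than 1 mm; it goes in properly only once the bearing is seated in the V.
- jaw: steel jaw block 46 x 26 mm, 36 mm high, origin at the centre of its underside, on the bed; carries the sprung pad. Moved by the thumbwheel alone, not to be pushed.
- tape_roll: bystander: black tape roll, 62 mm across, 19 mm high, lying flat; origin at the centre of its underside.
- piston: bystander: grey piston standing upright, 62 mm across, 60 mm high; origin at the centre of its underside.

How it is judged (in metres and radians):
On the way, in this order (a step that is already met when the one before it is completed fails the run):
1. the bearing lies flat on the bed between the jaws, let go of, with the pad not yet pushed in (horizontal distance between bearing_center and nest below 0.022 m and z of bearing_center in the frame of nest below 0.003 m and angle between bearing's own z axis and vertical below 0.1 rad and contact force between the fingers and bearing below 0.1 N and value of joint spring_pad below 0.0015 m), for 0.2 s.
2. the bearing is seated in the V and the pad starts to go in (horizontal distance between bearing_center and nest below 0.004 m and value of joint spring_pad above 0.0018 m), for 0.1 s.
At the end, for the whole second after the job is handed in: The bearing lies flat on the bed (tilt under 0.1 rad), at rest, its centre within 4 mm of the nest, held by the sprung pad, which is pushed in by 2.2 to 6.8 mm of its 9 mm (horizontal distance between bearing_center and nest below 0.004 m and z of bearing_center in the frame of nest below 0.004 m and angle between bearing's own z axis and vertical below 0.1 rad and value of joint spring_pad between 0.0022 and 0.0068 m and contact force between jaw and bearing above 1 N and linear speed of bearing below 0.01 m/s and angular speed of bearing below 0.1 rad/s); the robot touches nothing.
It fails at once if the jaw or its pad is pushed by the robot (more than 4 N) (contact force between any of the fingers, the arm and jaw above 4 N).
It fails at once if the bearing is crushed: the pad presses on it with more than 25 N (contact force between jaw and bearing above 25 N).
It fails at once if the tape roll is moved by more than 25 mm (distance of tape_roll from where it was at the start of the episode above 0.025 m).
It fails at once if the piston is moved by more than 25 mm (distance of piston from where it was at the start of the episode above 0.025 m).
It also fails if it takes over 70 s, if anything falls off the work surface, if the arm or the gripper's body presses on something with over 40 N, if the wrist force passes 120 N, or if a joint passes its speed limit or range.

### The arm

A 6-joint arm with a two-finger parallel gripper is mounted at the origin on the work surface; the furniture and walls round the work are solid. World frame = base frame: x ahead of the robot, y to its left, z up, the work surface at z = 0. Lengths are in m, angles in degrees, forces in N, time in s.
With the tool pointing down it reaches from about 0.225 to 0.875 m from the base axis. Payload 3.4 kg.
Tool frame: the origin (TCP) lies on the centre line of the jaws, within the pads' length; the fingertips stand 11 mm ahead of it and the grasp point (between the pads) lies 8 mm behind it (bot.tcp_to_tips is the distance from the TCP to the fingertips, in m); z points along the fingers, y is the line along which they close (so a half turn about z gives the same grasp; the last joint's range is limited). The gripper opens to 85 mm and grips with 20 to 120 N. Pads are 22 mm wide; open, the fingers measure 114 mm over their backs; the gripper's body (76 mm by 85 mm) begins 54 mm behind the grasp point. The pads swing forward as they close: fully open they stand 13 mm farther back than shut.
Start: joints at [66.52, 15.808, 86.224, -0, 77.962, -6.933], TCP at [0.164, 0.551, 0.242] pointing down, gripper open.
Joint ranges: [-165.64, 165.64], [-43.16, 119.46], [12.63, 154.43], [-67.54, 247.53], [6.08, 155.33], [-154.97, 154.97]. Speed limits (degrees/s): [147.25, 147.25, 180, 180, 180, 180].

### API

Orientations are given as a 3x3 rotation matrix whose columns are the frame's x, y, z axes.
In Python, from bench import bot gives the robot as it stands.
- The arm moves only by the shell command python3 -m crank 'ROWS' [FORCE]. ROWS is text: rows parted by semicolons, each of 7 numbers parted by spaces: the turn, a rotation vector about the tool's x, y, z in rad, then the shift along the tool's x, y, z in m, then the closure, from -1 (fully open) to 1 (shut). In form: ax ay az x y z claw; .... A call has exactly 8 rows; each row shifts and turns the commanded pose from where the row before left it, along the tool's axes as they then stand; what a row does not reach is not made up. A row lasts 1/10 s, in which the tool goes at most 50 mm and 8.59 degrees, less where a joint would pass 70% of its speed; a pose out of reach is approached as far as the arm can. A call with a gripper value outside its range is refused whole. The fingers move at their own pace and stop on an object; FORCE is the grip in N (left out, the last holds). Time passes only in rows, so rows that do not move let the fingers close, or fill a call up. It gives the time, the measured TCP pose, the force, the opening and the grip force at its end, in the units of the state.
- bot.read_state(): the state, without advancing time (a new reading comes with each control period).
- bot.capture(name): name is "scene" or "top" or "wrist"; returns a dict with "pixels" (384x512x3 uint8, red, green, blue), "range_z" (384x512 float32, m along the optical axis (not along the pixel's ray), 0 where there is no reading), "vfov" (degrees; the focal length in pixels is half the picture's height over the tangent of half this angle, whatever the lens; pixels are square), "cx", "cy" (the principal point, pixels), "k1" (the pictures are not rectified: a ray, as slopes to the right and down, at radius r is drawn at 1 + k1 r^2 times it, then the intrinsics apply), "xyz" and "rotation" of the camera in the world. Camera axes: x right, y down, z forward; pixel columns grow to the right and rows downward; lengths in m; the calibration is good to about 2 mm. A picture is of the moment at which its call begins.
- bot.sign_off(): hands the job in; it is judged then, once.
The state is a dict: "clock": time; "joint_positions": joint angles; "qvel": joint speeds; "effort": joint torques, N m; "position": TCP position; "tcp_rot": TCP orientation; "contact_force": force on the tool from outside, world axes, zero at the start; "wrist_torque": the same for the moment, N m; "opening": finger opening in m; "gripper_force": force on a finger pad.
Only numpy, scipy, OpenCV 4.12 (cv2) and the standard library are available. Lean on these libraries where they do the work, as an engineer would, in place of code of your own. Each camera call takes 0.05 s, during which the arm holds its last target. There are 200 camera calls.

## Working session

There is one attempt and no reset: what is moved stays moved. The work goes in short steps, Python scripts to look and compute and a shell command to move; the robot and the scene stay as the last step left them, time stands still between calls to the robot, and variables do not carry over. Pictures are saved under pics/ and viewed, at most 12 in all, crops included, and the job is handed in when it is done.

```bash
mkdir -p pics; ls; cat > h.py <<'E'
import numpy as np, cv2
from bench import bot
def cloud(c):
    h,w=c["range_z"].shape; f=h/2/np.tan(np.radians(c["vfov"]/2))
    u,v=np.meshgrid(np.arange(w),np.arange(h))
    xd=(u-c["cx"])/f; yd=(v-c["cy"])/f
    x,y=xd.copy(),yd.copy()
    for _ in range(20):
        s=1+c["k1"]*(x*x+y*y); x=xd/s; y=yd/s
    P=np.stack([x,y,np.ones_like(x)],-1)*c["range_z"][...,None]
    W=P@np.array(c["rotation"]).T+np.array(c["xyz"]); W[c["range_z"]==0]=np.nan
    return W
E
python3 - <<'E'
from h import *
s=bot.read_state(); print(s["clock"],s["position"],np.round(s["tcp_rot"],3).tolist(),s["opening"],bot.tcp_to_tips)
for n in("top","scene"):
    c=bot.capture(n); np.save(n+".npy",cloud(c)); cv2.imwrite(f"pics/{n}0.png",c["pixels"][...,::-1]); print(n,c["xyz"],c["vfov"],c["k1"])
E
```

```text
pics
0.0 [0.16354159 0.55072719 0.24143147] [[-0.959, 0.285, -0.001], [0.285, 0.959, -0.002], [0.0, -0.002, -1.0]] 0.08542664574483841 0.011
top [ 0.35824744 -0.00308701  0.97746472] 55.38401332222438 -0.04042162739776726
scene [-0.03861396 -0.30185484  0.66622238] 57.475775886357866 0.020431148322038385
```

View pics/top0.png

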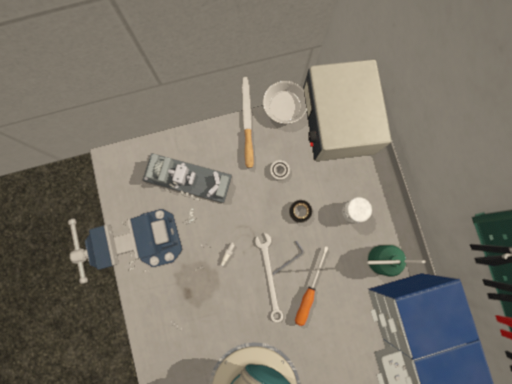

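View pics/scene0.png

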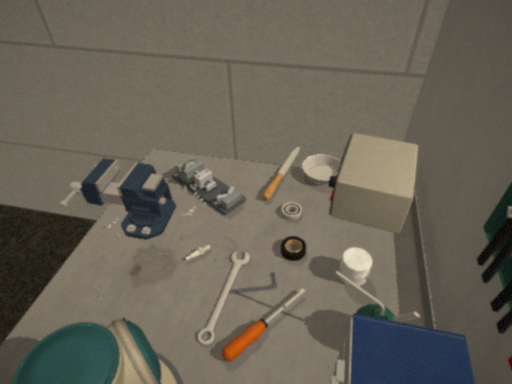

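The bearing is at about (280,170) in the top view, the tape roll at (301,211) and the piston at (358,209). The fixture is near (187,178). Next I'll measure them and enlarge the fixture.

```bash
python3 - <<'E'
from h import *
W=np.load("top.npy"); im=cv2.imread("pics/top0.png")
for p in [(280,170),(301,211),(358,209),(187,178),(150,165),(228,190),(255,365),(240,250)]: print(p,np.round(W[p[1],p[0]],3))
# bearing
def sub(u0,u1,v0,v1): 
    m=np.zeros(W.shape[:2],bool); m[v0:v1,u0:u1]=1; return m
for nm,b,lo,hi in(("bearing",(262,298,155,187),.007,.03),("tape",(285,320,195,228),.008,.04),("piston",(338,378,190,228),.045,.08)):
    m=sub(*b)&(W[...,2]>lo)&(W[...,2]<hi); P=W[m]; (c,r)=cv2.minEnclosingCircle(P[:,:2].astype(np.float32)); print(nm,len(P),np.round(P.mean(0),4),np.round(np.median(P[:,2]),4),np.round(c,4),round(r,4))
print("bench z",np.nanmedian(W[220:250,200:215,2]))
m=sub(135,240,145,210)&(W[...,2]>.007)&(W[...,2]<.075)
m=cv2.morphologyEx(m.astype(np.uint8),cv2.MORPH_OPEN,np.ones((5,5)))>0
P=W[m]; rc=cv2.minAreaRect(P[:,:2].astype(np.float32)); print(rc)
ctr=np.array(rc[0]); bx=cv2.boxPoints(rc); e=bx[1]-bx[0]; e2=bx[2]-bx[1]; y=e if np.hypot(*e)>np.hypot(*e2) else e2; y/=np.hypot(*y); x=np.array([y[1],-y[0]])
q=(P[:,:2]-ctr); L=np.stack([q@x,q@y,P[:,2]],1)
print("y",y,"x",x)
for a in np.arange(-.12,.12,.01):
    s=L[(abs(L[:,1]-a-.005)<.005)]
    if len(s): print(round(a+.005,3), "zmax %.3f zmed %.3f central %.3f x %.3f..%.3f"%(s[:,2].max(),np.median(s[:,2]),np.median(s[abs(s[:,0])<.008][:,2]),s[:,0].min(),s[:,0].max()), np.round([s[s[:,2]>.02][:,0].min(),s[s[:,2]>.02][:,0].max()] if (s[:,2]>.02).any() else [],3))
a=cv2.resize(im[135:215,130:300],None,fx=4,fy=4,interpolation=2)
b=cv2.resize(cv2.imread("pics/scene0.png")[150:230,160:330],None,fx=4,fy=3.3,interpolation=2)
cv2.imwrite("pics/fx.png",np.vstack([a,b]))
E
```

```text
(280, 170) [ 0.565 -0.071 -0.001]
(301, 211) [ 0.453 -0.126  0.   ]
(358, 209) [ 0.452 -0.264  0.06 ]
(187, 178) [0.538 0.178 0.024]
(150, 165) [0.567 0.269 0.053]
(228, 190) [ 0.51   0.07  -0.001]
(255, 365) [ 0.103 -0.003  0.139]
(240, 250) [ 0.35   0.037 -0.001]
bearing 235 [ 0.5627 -0.068   0.0142] 0.0144 [ 0.5632 -0.0682] 0.0262
tape 294 [ 0.4517 -0.1219  0.0182] 0.0183 [ 0.4519 -0.1225] 0.0304
piston 493 [ 0.4504 -0.2653  0.0597] 0.06 [ 0.4516 -0.2666] 0.0318
bench z 0.00028106653864390374
((0.5417713522911072, 0.1807783842086792), (0.22862596809864044, 0.08153082430362701), 74.87185668945312)
y [0.26097876 0.96534455] x [ 0.96534455 -0.26097876]
-0.115 zmax 0.035 zmed 0.013 central 0.012 x -0.036..0.037 [-0.025  0.024]
-0.105 zmax 0.042 zmed 0.035 central 0.036 x -0.038..0.040 [-0.028  0.028]
-0.095 zmax 0.040 zmed 0.035 central 0.036 x -0.040..0.039 [-0.028  0.028]
-0.085 zmax 0.040 zmed 0.026 central 0.036 x -0.040..0.041 [-0.025  0.024]
-0.075 zmax 0.039 zmed 0.014 central 0.012 x -0.039..0.040 [-0.029  0.029]
-0.065 zmax 0.017 zmed 0.012 central 0.013 x -0.039..0.040 []
-0
[... 557 characters left out ...]
052 zmed 0.043 central 0.048 x -0.039..0.041 [-0.023  0.022]
0.035 zmax 0.045 zmed 0.013 central 0.042 x -0.040..0.039 [-0.004  0.005]
0.045 zmax 0.060 zmed 0.027 central 0.043 x -0.040..0.038 [-0.032  0.031]
0.055 zmax 0.060 zmed 0.055 central 0.055 x -0.039..0.036 [-0.032  0.032]
0.065 zmax 0.067 zmed 0.052 central 0.055 x -0.040..0.041 [-0.032  0.032]
0.075 zmax 0.067 zmed 0.052 central 0.060 x -0.039..0.037 [-0.032  0.033]
0.085 zmax 0.060 zmed 0.055 central 0.056 x -0.040..0.041 [-0.031  0.034]
0.095 zmax 0.058 zmed 0.054 central 0.055 x -0.038..0.040 [-0.031  0.031]
0.105 zmax 0.017 zmed 0.013 central 0.013 x -0.039..0.037 []
0.115 zmax 0.014 zmed 0.012 central 0.013 x -0.036..0.037 []
```

View pics/fx.png

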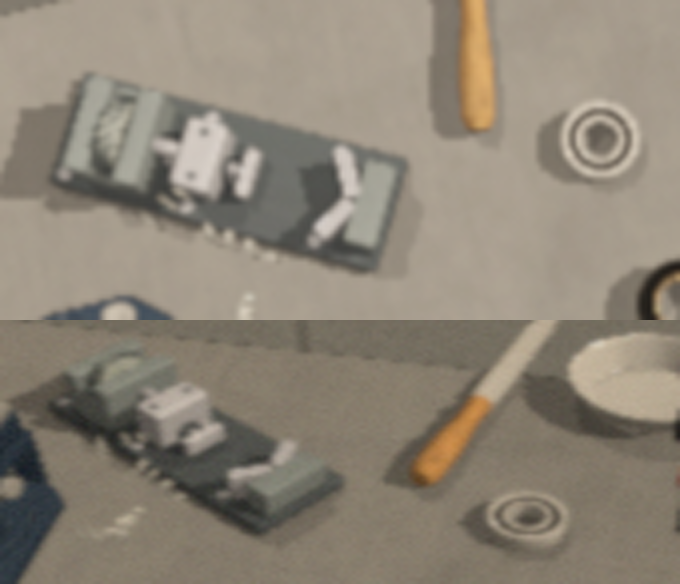

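The V end is on the right and the housing with the wheel is at the left end of the bed. I'll check how tall the vise is along the path, then turn the tool in place so it's aligned with the fixture.

```bash
python3 - <<'E'
from h import *
for n in("top","scene"):
    W=np.load(n+".npy"); m=(W[...,0]>.3)&(W[...,0]<.5)&(W[...,1]>.12)&(W[...,1]<.45); print(n,np.nanpercentile(W[m][:,2],[50,90,99,100]), W[m][np.nanargmax(W[m][:,2])])
E
python3 -m crank '0 0 0.14 0 0 0 -1;0 0 0.14 0 0 0 -1;0 0 0.14 0 0 0 -1;0 0 0.14 0 0 0 -1;0 0 0.14 0 0 0 -1;0 0 0.14 0 0 0 -1;0 0 0.14 0 0 0 -1;0 0 0.14 0 0 0 -1' 40
python3 -m crank '0 0 0.14 0 0 0 -1;0 0 0.14 0 0 0 -1;0 0 0.145 0 0 0 -1;0 0 0 0 0 0 -1;0 0 0 0 0 0 -1;0 0 0 0 0 0 -1;0 0 0 0 0 0 -1;0 0 0 0 0 0 -1'
```

```text
top [0.00348002 0.14179158 0.1445604  0.14721593] [0.41554233 0.27425775 0.14721593]
scene [0.02542876 0.1390468  0.14162382 0.14308328] [0.4082583  0.24792573 0.14308328]
clock: 0.9
position: [0.1636, 0.5509, 0.2418]
tcp_rot: [[-0.156, 0.988, -0.0], [0.988, 0.156, -0.001], [-0.001, -0.001, -1.0]]
contact_force: [-0.8, -0.7, 0.1]
opening: 0.0854
gripper_force: 0.0
clock: 1.7
position: [0.1638, 0.5512, 0.2423]
tcp_rot: [[0.259, 0.966, -0.0], [0.966, -0.259, 0.0], [0.0, -0.0, -1.0]]
contact_force: [-0.5, 0.4, 0.0]
opening: 0.0857
gripper_force: 0.0
```

```bash
python3 -m crank '0 0 0 -0.031 0.034 0 -1;0 0 0 -0.031 0.034 0 -1;0 0 0 -0.031 0.034 0 -1;0 0 0 -0.031 0.034 0 -1;0 0 0 -0.031 0.034 0 -1;0 0 0 -0.031 0.034 0 -1;0 0 0 -0.031 0.034 0 -1;0 0 0 -0.031 0.034 0 -1'
python3 -m crank '0 0 0 -0.031 0.034 0 -1;0 0 0 -0.031 0.034 0 -1;0 0 0 -0.031 0.034 0 -1;0 0 0 -0.031 0.034 0 -1;0 0 0 -0.031 0.034 0 -1;0 0 0 -0.031 0.034 0 -1;0 0 0 -0.031 0.034 0 -1;0 0 0 -0.031 0.034 0 -1'
python3 -m crank '0 0 0 0 0 0.02 -1;0 0 0 0 0 0.02 -1;0 0 0 0 0 0.02 -1;0 0 0 0 0 0.02 -1;0 0 0 0 0 0.02 -1;0 0 0 0 0 0.02 -1;0 0 0 0 0 0 -1;0 0 0 0 0 0 -1'
python3 - <<'E'
from h import *
c=bot.capture("wrist"); W=cloud(c); cv2.imwrite("pics/w1.png",c["pixels"][...,::-1])
c=bot.capture("top"); T=cloud(c)
X=np.array([.259,.966]);Y=np.array([.966,-.259])
p=bot.read_state()["position"]; print(p)
for n,V in(("wrist",W),("top",T)):
    d=V[...,:2]-np.array([.563,-.068]); m=(np.hypot(d[...,0],d[...,1])<.04)&(V[...,2]>.009)&(V[...,2]<.02); P=V[m]
    if len(P)>20:
        c2,r=cv2.minEnclosingCircle(P[:,:2].astype(np.float32)); print(n,len(P),c2,r,np.median(P[:,2])); e=np.array(c2)-p[:2]; print("tool dx,dy",e@X,e@Y)
E
```

```text
clock: 2.5
position: [0.3626, 0.2395, 0.2427]
tcp_rot: [[0.259, 0.966, 0.001], [0.966, -0.259, 0.001], [0.001, 0.001, -1.0]]
contact_force: [-0.2, 0.2, 0.6]
opening: 0.0853
gripper_force: 0.0
clock: 3.3
position: [0.5609, -0.071, 0.2424]
tcp_rot: [[0.26, 0.966, 0.001], [0.966, -0.26, 0.0], [0.0, 0.0, -1.0]]
contact_force: [0.3, 0.7, 0.2]
opening: 0.0853
gripper_force: 0.0
clock: 4.1
position: [0.5602, -0.0692, 0.1224]
tcp_rot: [[0.26, 0.966, -0.0], [0.966, -0.26, 0.0], [0.0, -0.0, -1.0]]
contact_force: [-0.6, 0.8, -0.1]
opening: 0.0854
gripper_force: 0.0
[ 0.56105087 -0.06934743  0.12349155]
wrist 2111 (0.5622628331184387, -0.06852938234806061) 0.026228047907352448 0.015434350618020926
tool dx,dy 0.001104130342751997 0.0009588777639526404
top 53 (0.5619040131568909, -0.06729357689619064) 0.025355922058224678 0.013597805875918856
tool dx,dy 0.002204984039217489 0.000292184069063095
```

View pics/w1.png

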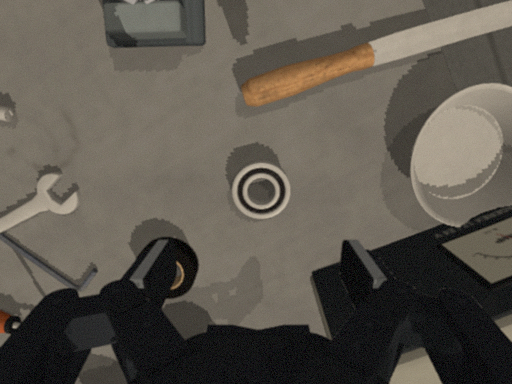

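The wrist view shows the bearing at (261,190), midway between the fingers once parallax is allowed for, with room on both sides. I'll lower and grip.

```bash
python3 -m crank '0 0 0 0.0015 0.001 0.02 -1;0 0 0 0 0 0.02 -1;0 0 0 0 0 0.02 -1;0 0 0 0 0 0.02 -1;0 0 0 0 0 0.02 -1;0 0 0 0 0 0.011 -1;0 0 0 0 0 0 -1;0 0 0 0 0 0 -1' 40
python3 -m crank '0 0 0 0 0 0 1;0 0 0 0 0 0 1;0 0 0 0 0 0 1;0 0 0 0 0 0 1;0 0 0 0 0 0 1;0 0 0 0 0 0 1;0 0 0 0 0 0 1;0 0 0 0 0 0 1' 40
```

```text
clock: 5.0
position: [0.5623, -0.0681, 0.0121]
tcp_rot: [[0.26, 0.966, 0.002], [0.966, -0.26, -0.0], [0.0, 0.002, -1.0]]
contact_force: [-0.0, -1.2, 0.5]
opening: 0.0854
gripper_force: 0.0
clock: 5.8
position: [0.5623, -0.0681, 0.0127]
tcp_rot: [[0.26, 0.966, 0.002], [0.966, -0.26, -0.0], [0.0, 0.002, -1.0]]
contact_force: [-0.7, 1.1, 5.4]
opening: 0.0489
gripper_force: 41.0
```

```bash
python3 -m crank '0 0 0 0 0 -0.02 1;0 0 0 0 0 -0.02 1;0 0 0 0 0 -0.02 1;0 0 0 0 0 -0.02 1;0 0 0 0 0 0 1;0 0 0 0 0 0 1;0 0 0 0 0 0 1;0 0 0 0 0 0 1'
python3 - <<'E'
from h import *
c=bot.capture("wrist"); W=cloud(c); cv2.imwrite("pics/w2.png",c["pixels"][...,::-1])
c=bot.capture("scene"); cv2.imwrite("pics/s2.png",cv2.resize(c["pixels"][130:250,200:360,::-1],None,fx=4,fy=4))
s=bot.read_state(); print(s["position"],s["opening"],s["gripper_force"])
E
```

```text
clock: 6.6
position: [0.5605, -0.0677, 0.09]
tcp_rot: [[0.26, 0.966, -0.003], [0.966, -0.26, 0.001], [0.0, -0.003, -1.0]]
contact_force: [-0.1, -1.0, -1.8]
opening: 0.0494
gripper_force: 42.3
[ 0.56090947 -0.06783884  0.09028283] 0.04918538040554177 42.30561737436801
```

View pics/w2.png

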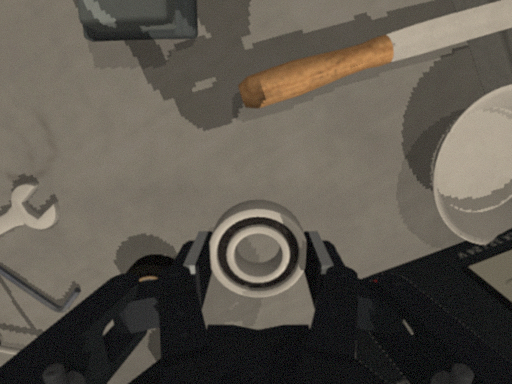

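View pics/s2.png

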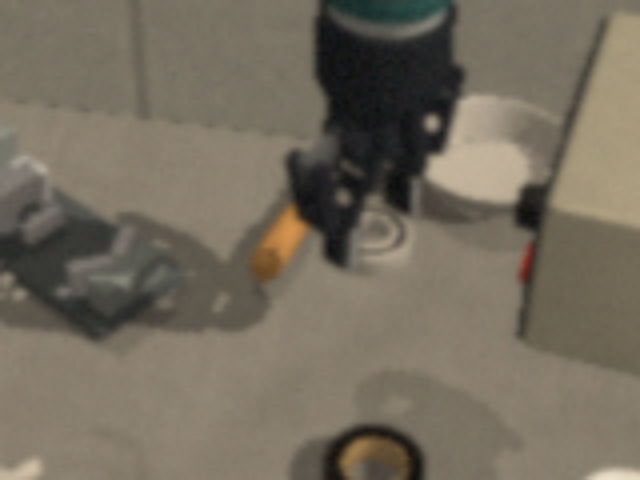

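The bearing is held between the pads at about (258,250) in the wrist view, and it's level. I'll measure where it sits relative to the TCP.

```bash
python3 - <<'E'
from h import *
c=bot.capture("wrist"); W=cloud(c); s=bot.read_state(); p=s["position"]; R=np.array(s["tcp_rot"])
Q=(W-p)@R
box=np.zeros(Q.shape[:2],bool); box[195:300,205:312]=1
m=box&(abs(Q[...,2]+0.0)<.03)
P=Q[m]; print(np.nanpercentile(P[:,2],[1,5,25,50,75,95]))
zt=np.nanmedian(P[:,2]); 
g=m&(c["pixels"].mean(-1)>90)&(Q[...,2]<zt+.004)
P=Q[g]; A=np.c_[P[:,:2],np.ones(len(P))]; print("plane",np.linalg.lstsq(A,P[:,2],rcond=None)[0])
c2,r=cv2.minEnclosingCircle(P[:,:2].astype(np.float32)); print(c2,r, P.min(0),P.max(0))
E
```

```text
[-0.01811748 -0.0100454  -0.00331774 -0.00239829 -0.00091575  0.00701721]
plane [-0.00044606  0.00251787 -0.00284037]
(-0.000443466124124825, -0.0005832121823914349) 0.026632435619831085 [-0.0269759  -0.02549364 -0.00641445] [0.02578713 0.0237992  0.00159071]
```

```bash
python3 -m crank '0 0 0 0.02 -0.01 0 1;0 0 0 0.03 -0.013 0 1;0 0 0 0.04 -0.017 0 1;0 0 0 0.04 -0.017 0 1;0 0 0 0.034 -0.016 0 1;0 0 0 0.02 -0.01 0 1;0 0 0 0 0 0 1;0 0 0 0 0 0 1'
python3 - <<'E'
from h import *
c=bot.capture("wrist"); W=cloud(c); cv2.imwrite("pics/w3.png",c["pixels"][...,::-1])
p=bot.read_state()["position"]; O=np.array([.5418,.1808]);y=np.array([.261,.9653]);x=np.array([.9653,-.261])
print(p,(p[:2]-O)@x,(p[:2]-O)@y)
L=np.stack([(W[...,:2]-O)@x,(W[...,:2]-O)@y,W[...,2]],-1)
jm=(abs(L[...,0])<.03)&(L[...,1]>-.01)&(L[...,1]<.04)&(L[...,2]>.04)&(L[...,2]<.054)
pm=(abs(L[...,0])<.025)&(L[...,1]>-.03)&(L[...,1]<.0)&(L[...,2]>.018)&(L[...,2]<.034)
hm=(abs(L[...,0])<.05)&(L[...,1]>.035)&(L[...,1]<.11)&(L[...,2]>.053)&(L[...,2]<.058)
wm=(abs(L[...,0])<.03)&(L[...,1]>.05)&(L[...,1]<.09)&(L[...,2]>.059)
for n,m in(("jaw",jm),("pad",pm),("house",hm),("wheel",wm)):
    P=L[m]; print(n,len(P), np.round(np.percentile(P,[2,50,98],axis=0),4).tolist() if len(P) else 0)
E
```

```text
clock: 7.55
position: [0.5291, 0.1314, 0.0911]
tcp_rot: [[0.258, 0.966, -0.0], [0.966, -0.258, -0.001], [-0.001, 0.0, -1.0]]
contact_force: [0.3, -0.7, -1.3]
opening: 0.0495
gripper_force: 42.3
[0.52935693 0.13073379 0.09113087] 0.0010559873572402434 -0.05157655379232986
jaw 3577 [[-0.0217, 0.0015, 0.0422], [-0.0004, 0.0154, 0.0494], [0.0213, 0.0375, 0.0509]]
pad 738 [[-0.0151, -0.019, 0.0192], [-0.0004, -0.0132, 0.0286], [0.0143, -0.0022, 0.0304]]
house 4012 [[-0.0299, 0.0457, 0.0534], [0.0001, 0.0542, 0.0559], [0.0296, 0.0735, 0.0576]]
wheel 1301 [[-0.014, 0.0644, 0.0591], [0.0, 0.0695, 0.0619], [0.0141, 0.0753, 0.0644]]
```

View pics/w3.png

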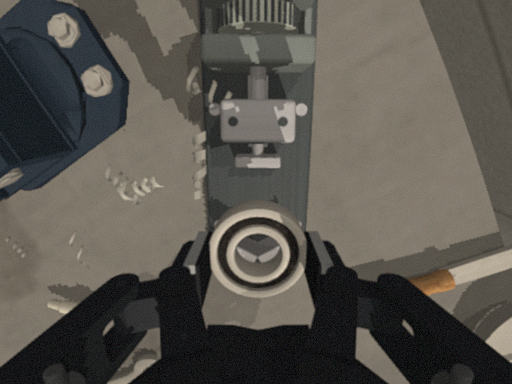

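The wrist view confirms the held bearing over the bed at (258,250), with the jaw and pad ahead at (258,160) and the wheel at (258,15). I'll lower it and let go.

```bash
python3 -m crank '0 0 0 0 -0.0005 0.015 1;0 0 0 0 0 0.015 1;0 0 0 0 0 0.014 1;0 0 0 0 0 0.01 1;0 0 0 0 0 0.006 1;0 0 0 0 0 0.004 1;0 0 0 0 0 0 1;0 0 0 0 0 0 1'
```

```text
clock: 8.4
position: [0.5291, 0.1314, 0.0277]
tcp_rot: [[0.26, 0.966, 0.001], [0.966, -0.26, 0.0], [0.0, 0.001, -1.0]]
contact_force: [-0.0, -0.9, -1.2]
opening: 0.0495
gripper_force: 42.3
```

```bash
python3 -m crank '0 0 0 0 0 0.001 1;0 0 0 0 0 0.001 1;0 0 0 0 0 0.001 1;0 0 0 0 0 0 1;0 0 0 0 0 0 1;0 0 0 0 0 0 1;0 0 0 0 0 0 1;0 0 0 0 0 0 1'
python3 -m crank '0 0 0 0 0 0 0.3;0 0 0 0 0 0 0.1;0 0 0 0 0 0 0;0 0 0 0 0 0 -0.2;0 0 0 0 0 0 -0.4;0 0 0 0 0 0 -0.6;0 0 0 0 0 0 -0.8;0 0 0 0 0 0 -1'
python3 -m crank '0 0 0 0 0 -0.005 -1;0 0 0 0 0 -0.01 -1;0 0 0 0 0 -0.02 -1;0 0 0 0 0 -0.03 -1;0 0 0 0 0 -0.02 -1;0 0 0 0 0 0 -1;0 0 0 0 0 0 -1;0 0 0 0 0 0 -1'
cat >> h.py <<'E'
O=np.array([.5418,.1808]);yy=np.array([.261,.9653]);xx=np.array([.9653,-.261])
def loc(W): return np.stack([(W[...,:2]-O)@xx,(W[...,:2]-O)@yy,W[...,2]],-1)
def look(n):
    c=bot.capture(n); L=loc(cloud(c))
    m=(abs(L[...,0])<.035)&(L[...,1]>-.09)&(L[...,1]<-.02)&(L[...,2]>.0225)&(L[...,2]<.0295)
    k=cv2.morphologyEx(m.astype(np.uint8),cv2.MORPH_OPEN,np.ones((3,3)) if n!="wrist" else np.ones((5,5)))
    P=L[k>0]; P=P[P[:,1]>-.085]
    if len(P)>9: print(n,"bearing z",np.median(P[:,2]),"x",np.percentile(P[:,0],[1,99]),"y",np.percentile(P[:,1],[1,99]))
    p=bot.read_state()["position"]; print("tcp fixture",loc(p[None])[0])
    return c,L
E
python3 - <<'E'
from h import *
c,L=look("wrist"); cv2.imwrite("pics/w4.png",c["pixels"][...,::-1]); look("top")
E
```

```text
clock: 9.2
position: [0.5289, 0.1315, 0.0247]
tcp_rot: [[0.26, 0.966, 0.001], [0.966, -0.26, 0.0], [0.0, 0.0, -1.0]]
contact_force: [-2.0, 0.5, 5.3]
opening: 0.0495
gripper_force: 42.9
clock: 10.0
position: [0.5287, 0.1314, 0.0241]
tcp_rot: [[0.26, 0.966, -0.0], [0.966, -0.26, 0.0], [-0.0, -0.0, -1.0]]
contact_force: [-0.5, -0.5, 0.4]
opening: 0.0853
gripper_force: 0.0
clock: 10.8
position: [0.5278, 0.1313, 0.1086]
tcp_rot: [[0.26, 0.966, -0.002], [0.966, -0.26, -0.0], [-0.001, -0.002, -1.0]]
contact_force: [-0.3, 0.3, -0.1]
opening: 0.0851
gripper_force: 0.0
wrist bearing z 0.02743110224530132 x [-0.02487741  0.02363571] y [-0.07574644 -0.02621565]
tcp fixture [-0.00065251 -0.05144475  0.10829901]
top bearing z 0.02635845638594503 x [-0.02387056  0.02249903] y [-0.07616447 -0.05520612]
tcp fixture [-0.00057879 -0.05142787  0.10821623]
```

View pics/w4.png

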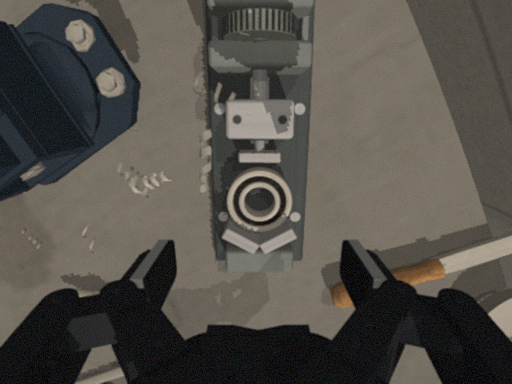

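The bearing lies flat at (259,200), between the V at (259,242) and the pad at (259,157), and the fingers are clear of it. I'll shut the gripper and move over the wheel.

```bash
python3 -m crank '0 0 0 0 0 0 0;0 0 0 0.03 -0.0025 0 1;0 0 0 0.03 -0.0025 0 1;0 0 0 0.03 -0.0025 0 1;0 0 0 0.0315 -0.0025 0 1;0 0 0 0 0 0 1;0 0 0 0 0 0 1;0 0 0 0 0 0 1' 100
python3 -m crank '0 0 0 0 0 0.01 1;0 0 0 0 0 0.01 1;0 0 0 0 0 0.006 1;0 0 0 0 0 0.003 1;0 0 0 0 0 0 1;0 0 0 0 0 0 1;0 0 0 0 0 0 1;0 0 0 0 0 0 1'
python3 -c "
from h import *
s=bot.read_state();print(loc(s['position'][None]),s['contact_force'])"
```

```text
clock: 11.7
position: [0.55, 0.2505, 0.1088]
tcp_rot: [[0.26, 0.966, -0.001], [0.966, -0.26, -0.001], [-0.001, -0.001, -1.0]]
contact_force: [0.2, -0.5, -0.4]
opening: -0.0
gripper_force: 0.0
clock: 12.5
position: [0.5508, 0.2515, 0.0807]
tcp_rot: [[0.26, 0.966, 0.001], [0.966, -0.26, 0.0], [0.001, 0.001, -1.0]]
contact_force: [-0.2, -0.1, 0.7]
opening: -0.0002
gripper_force: 0.0
[[-0.00971292  0.07059124  0.08069307]] [-0.18126513 -0.08161221  0.67358617]
```

```bash
python3 -m crank '0 0 0 0 0 0.003 1;0 0 0 0 0 0.002 1;0 0 0 0 0 0.001 1;0 0 0 0 0 0.001 1;0 0 0 0 0 0 1;0 0 0 0 0 0 1;0 0 0 0 0 0 1;0 0 0 0 0 0 1'
```

```text
clock: 13.3
position: [0.5507, 0.2514, 0.0734]
tcp_rot: [[0.26, 0.966, 0.0], [0.966, -0.26, 0.0], [0.0, 0.0, -1.0]]
contact_force: [-0.1, 0.7, 0.3]
opening: -0.0001
gripper_force: 0.0
```

```bash
python3 -m crank '0 0 0 0 0 0.0005 1;0 0 0 0 0 0 1;0 0 0 0 0 0.0005 1;0 0 0 0 0 0 1;0 0 0 0 0 0 1;0 0 0 0 0 0 1;0 0 0 0 0 0 1;0 0 0 0 0 0 1'
```

```text
clock: 14.1
position: [0.5507, 0.2514, 0.0725]
tcp_rot: [[0.26, 0.966, 0.0], [0.966, -0.26, 0.0], [0.0, 0.0, -1.0]]
contact_force: [-0.8, 0.2, 3.7]
opening: -0.0
gripper_force: 1.8
```

```bash
python3 -m crank '0 0 0 0 0 0.0005 1;0 0 0 0 0 0 1;0 0 0 0 0 0 1;0 0 0 0 0 0 1;0 0 0 0 0 0 1;0 0 0 0 0 0 1;0 0 0 0 0 0 1;0 0 0 0 0 0 1'
```

```text
clock: 14.9
position: [0.5507, 0.2514, 0.0724]
tcp_rot: [[0.26, 0.966, 0.001], [0.966, -0.26, 0.0], [0.0, 0.0, -1.0]]
contact_force: [-1.9, -0.6, 5.9]
opening: -0.0002
gripper_force: 3.1
```

```bash
python3 -m crank '0 0 0 0 0 0.0008 1;0 0 0 0 0 0 1;0 0 0 0 0.003 0 1;0 0 0 0 0.004 0 1;0 0 0 0 0.004 0 1;0 0 0 0 0.004 0 1;0 0 0 0 0.004 0 1;0 0 0 0 0 0 1'
python3 -c "
from h import *
s=bot.read_state();print(loc(s['position'][None]),s['contact_force'])
c,L=look('wrist');cv2.imwrite('pics/w5.png',c['pixels'][...,::-1])
c,L=look('top')
m=(abs(L[...,0])<.02)&(L[...,1]>-.02)&(L[...,1]<.035)&(L[...,2]>.043)&(L[...,2]<.054);print(np.percentile(L[m][:,1],[2,50,98]),m.sum())"
```

```text
clock: 15.7
position: [0.5701, 0.2462, 0.0724]
tcp_rot: [[0.26, 0.966, 0.002], [0.966, -0.26, 0.0], [0.001, 0.002, -1.0]]
contact_force: [-0.7, -1.1, 8.9]
opening: -0.0001
gripper_force: 4.5
[[0.01027505 0.07052552 0.07236227]] [-0.66691465 -1.07498462  8.88468941]
tcp fixture [0.01024628 0.07051926 0.07235926]
top bearing z 0.02635535552129542 x [-0.02378989  0.02479798] y [-0.07404467 -0.02711543]
tcp fixture [0.01026494 0.07052882 0.07240435]
[-0.001813    0.01063889  0.03072543] 164
```

View pics/w5.png

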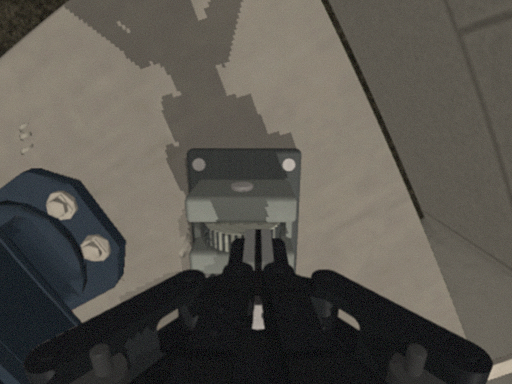

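The fingertip is on the wheel at (260,240), and the top-camera depth shows the jaw moved about 3.3 mm with no slip. I'll run two more strokes and then measure.

```bash
python3 -m crank '0 0 0 0 0 -0.005 1;0 0 0 0 0 0 1;0 0 0 0 -0.01 0 1;0 0 0 0 -0.01 0 1;0 0 0 0 0 0 1;0 0 0 0 0 0.004 1;0 0 0 0 0 0.001 1;0 0 0 0 0 0 1'
python3 -m crank '0 0 0 0 0 0 1;0 0 0 0 0.003 0 1;0 0 0 0 0.004 0 1;0 0 0 0 0.004 0 1;0 0 0 0 0.004 0 1;0 0 0 0 0.005 0 1;0 0 0 0 0 0 1;0 0 0 0 0 0 1'
python3 -m crank '0 0 0 0 0 -0.005 1;0 0 0 0 0 0 1;0 0 0 0 -0.01 0 1;0 0 0 0 -0.01 0 1;0 0 0 0 0 0 1;0 0 0 0 0 0.004 1;0 0 0 0 0 0.001 1;0 0 0 0 0 0 1'
python3 -m crank '0 0 0 0 0 0 1;0 0 0 0 0.003 0 1;0 0 0 0 0.004 0 1;0 0 0 0 0.004 0 1;0 0 0 0 0.004 0 1;0 0 0 0 0.005 0 1;0 0 0 0 0 0 1;0 0 0 0 0 0 1'
cat >> h.py <<'E'
def jaw(n="top"):
    c,L=look(n)
    m=(abs(L[...,0])<.02)&(L[...,1]>-.03)&(L[...,1]<.035)&(L[...,2]>.044)&(L[...,2]<.054);print("jaw top y",np.percentile(L[m][:,1],[2,50,98]),m.sum())
    return c,L
E
python3 -c "
from h import *
jaw()"
```

```text
clock: 16.6
position: [0.5495, 0.252, 0.072]
tcp_rot: [[0.26, 0.966, -0.0], [0.966, -0.26, 0.001], [0.001, -0.0, -1.0]]
contact_force: [-2.4, 0.8, 8.2]
opening: 0.0
gripper_force: 4.1
clock: 17.4
position: [0.5704, 0.2464, 0.0724]
tcp_rot: [[0.26, 0.966, 0.003], [0.966, -0.26, 0.0], [0.001, 0.003, -1.0]]
contact_force: [-0.4, -1.5, 8.2]
opening: 0.0001
gripper_force: 3.6
clock: 18.2
position: [0.5495, 0.252, 0.072]
tcp_rot: [[0.26, 0.966, 0.0], [0.966, -0.26, 0.001], [0.001, -0.0, -1.0]]
contact_force: [-2.9, 0.6, 7.3]
opening: -0.0001
gripper_force: 4.0
clock: 19.0
position: [0.5704, 0.2464, 0.0724]
tcp_rot: [[0.26, 0.966, 0.003], [0.966, -0.26, 0.0], [0.001, 0.003, -1.0]]
contact_force: [0.3, -0.4, 7.0]
opening: 0.0001
gripper_force: 3.7
top bearing z 0.02643439301146766 x [-0.02259626  0.02292575] y [-0.07933383 -0.02221478]
tcp fixture [0.01044788 0.07075969 0.07237956]
jaw top y [-0.00891974  0.00364433  0.02274537] 158
```

```bash
python3 -m crank '0 0 0 0 0 -0.005 1;0 0 0 0 0 0 1;0 0 0 0 -0.01 0 1;0 0 0 0 -0.01 0 1;0 0 0 0 0 0 1;0 0 0 0 0 0.004 1;0 0 0 0 0 0.0016 1;0 0 0 0 0 0 1'
python3 -m crank '0 0 0 0 0 0 1;0 0 0 0 0.003 0 1;0 0 0 0 0.003 0 1;0 0 0 0 0.003 0 1;0 0 0 0 0.003 0 1;0 0 0 0 0.003 0 1;0 0 0 0 0 0 1;0 0 0 0 0 0 1'
python3 -m crank '0 0 0 0 0 -0.01 1;0 0 0 0 0 -0.02 1;0 0 0 -0.03 0 -0.02 1;0 0 0 -0.04 -0.002 0 1;0 0 0 -0.04 -0.003 0 1;0 0 0 -0.01 0 0 1;0 0 0 0 0 0 1;0 0 0 0 0 0 1'
python3 - <<'E'
from h import *
jaw(); c,L=jaw("wrist"); cv2.imwrite("pics/w6.png",c["pixels"][...,::-1])
m=(abs(L[...,0])<.014)&(L[...,2]>.014)&(L[...,2]<.054)
for a in np.arange(-.04,.012,.002):
    s=L[m&(abs(L[...,1]-a)<.001)]
    print(round(a,3),len(s),np.round(np.median(s[:,2]),4) if len(s) else "",end=" | ")
E
```

```text
clock: 19.85
position: [0.5496, 0.252, 0.0719]
tcp_rot: [[0.26, 0.966, 0.0], [0.966, -0.26, 0.001], [0.001, 0.0, -1.0]]
contact_force: [-4.4, -0.4, 10.0]
opening: -0.0001
gripper_force: 5.4
clock: 20.65
position: [0.5652, 0.2478, 0.0728]
tcp_rot: [[0.26, 0.966, 0.003], [0.966, -0.26, 0.001], [0.001, 0.003, -1.0]]
contact_force: [-2.2, -1.7, 12.9]
opening: 0.0
gripper_force: 6.6
clock: 21.45
position: [0.529, 0.1337, 0.1205]
tcp_rot: [[0.261, 0.965, 0.001], [0.965, -0.261, 0.001], [0.001, 0.001, -1.0]]
contact_force: [-0.0, -0.5, -0.1]
opening: 0.0001
gripper_force: 0.0
top bearing z 0.02655001854992789 x [-0.02002929  0.02513701] y [-0.07964828 -0.04400347]
tcp fixture [-0.00015727 -0.04841988  0.12043671]
jaw top y [0.00525188 0.00989479 0.0282652 ] 12
wrist bearing z 0.02740881022375663 x [-0.02415422  0.02416737] y [-0.0763521  -0.02896002]
tcp fixture [-0.00025996 -0.04829242  0.12038832]
jaw top y [-0.01150058  0.00180657  0.02795305] 2150
-0.04 86 0.0272 | -0.038 86 0.0265 | -0.036 68 0.0265 | -0.034 74 0.0277 | -0.032 83 0.0279 | -0.03 62 0.028 | -0.028 88 0.029 | -0.026 71 0.0291 | -0.024 86 0.0291 | -0.022 164 0.0264 | -0.02 28 0.0245 | -0.018 26 0.0251 | -0.016 3 0.0249 | -0.014 0  | -0.012 59 0.0484 | -0.01 104 0.0496 | -0.008 94 0.0497 | -0.006 107 0.0497 | -0.004 113 0.0498 | -0.002 113 0.0496 | 0.0 101 0.0497 | 0.002 104 0.0498 | 0.004 118 0.0497 | 0.006 120 0.0497 | 0.008 118 0.0496 | 0.01 120 0.0496 |
```

View pics/w6.png

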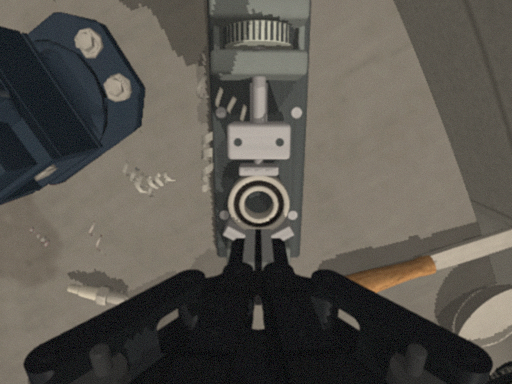

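The bearing at (258,203) is seated against the V, with its front edge at y = −0.029 as expected. The jaw has travelled about 13 mm over a gap of about 10 mm, so the pad is in by roughly 3 mm. One more short roll of about 9 mm (1.5 mm of jaw travel) should centre it.

```bash
python3 -m crank '0 0 0 0.03 -0.002 0 1;0 0 0 0.04 -0.002 0 1;0 0 0 0.04 0 0 1;0 0 0 0.01 0 0.01 1;0 0 0 0 0 0.02 1;0 0 0 0 0 0.01 1;0 0 0 0 0 0.005 1;0 0 0 0 0 0 1'
python3 -m crank '0 0 0 0 0 0.002 1;0 0 0 0 0 0.001 1;0 0 0 0 0 0.001 1;0 0 0 0 0 0.0006 1;0 0 0 0 0 0 1;0 0 0 0 0 0 1;0 0 0 0 0 0 1;0 0 0 0 0 0 1'
```

```text
clock: 22.35
position: [0.5549, 0.2497, 0.0745]
tcp_rot: [[0.26, 0.966, -0.002], [0.966, -0.26, -0.001], [-0.001, -0.002, -1.0]]
contact_force: [-0.1, -0.2, -0.4]
opening: 0.0001
gripper_force: 0.0
clock: 23.15
position: [0.5561, 0.2499, 0.0729]
tcp_rot: [[0.26, 0.966, 0.002], [0.966, -0.26, 0.001], [0.001, 0.002, -1.0]]
contact_force: [-2.8, -0.9, 8.1]
opening: 0.0001
gripper_force: 3.8
```

```bash
python3 -m crank '0 0 0 0 0 0.0006 1;0 0 0 0 0 0 1;0 0 0 0 0.003 0 1;0 0 0 0 0.003 0 1;0 0 0 0 0.003 0 1;0 0 0 0 0.001 0 1;0 0 0 0 0 0 1;0 0 0 0 0 0 1'
python3 -m crank '0 0 0 0 0 -0.01 1;0 0 0 0 0 -0.02 1;0 0 0 -0.03 0 -0.02 1;0 0 0 -0.04 -0.001 0 1;0 0 0 -0.04 -0.001 0 1;0 0 0 -0.01 0 0 1;0 0 0 0 0 0 1;0 0 0 0 0 0 1'
python3 - <<'E'
from h import *
c,L=jaw("wrist"); cv2.imwrite("pics/w7.png",c["pixels"][...,::-1])
m=(abs(L[...,0])<.018)&(L[...,2]>.046)&(L[...,2]<.052); print("jaw front top",np.percentile(L[m][:,1],[.5,1,3]))
m=(abs(L[...,0])<.014)&(L[...,2]>.014)&(L[...,2]<.054)
for a in np.arange(-.034,-.006,.002):
    s=L[m&(abs(L[...,1]-a)<.001)]
    print(round(a,3),len(s),np.round(np.median(s[:,2]),4) if len(s) else "",end=" | ")
E
```

```text
clock: 23.95
position: [0.5653, 0.2474, 0.0728]
tcp_rot: [[0.26, 0.966, 0.002], [0.966, -0.26, 0.001], [0.001, 0.001, -1.0]]
contact_force: [-3.4, -0.4, 11.4]
opening: -0.0001
gripper_force: 5.5
clock: 24.75
position: [0.5328, 0.1327, 0.1207]
tcp_rot: [[0.261, 0.965, 0.002], [0.965, -0.261, 0.001], [0.002, 0.001, -1.0]]
contact_force: [0.1, 0.2, 0.2]
opening: -0.0
gripper_force: 0.0
wrist bearing z 0.027415263058566036 x [-0.02483547  0.02318814] y [-0.07694178 -0.02261168]
tcp fixture [ 0.00384419 -0.04841816  0.1205134 ]
jaw top y [-0.0132712   0.00059514  0.02762643] 2117
jaw front top [-0.01347885 -0.01338528 -0.01257411]
-0.034 70 0.0276 | -0.032 102 0.028 | -0.03 52 0.0279 | -0.028 70 0.029 | -0.026 91 0.0292 | -0.024 79 0.0295 | -0.022 157 0.0268 | -0.02 24 0.025 | -0.018 10 0.0248 | -0.016 0  | -0.014 38 0.0485 | -0.012 90 0.0492 | -0.01 104 0.0497 | -0.008 116 0.0497 | -0.006 111 0.0495 |
```

View pics/w7.png

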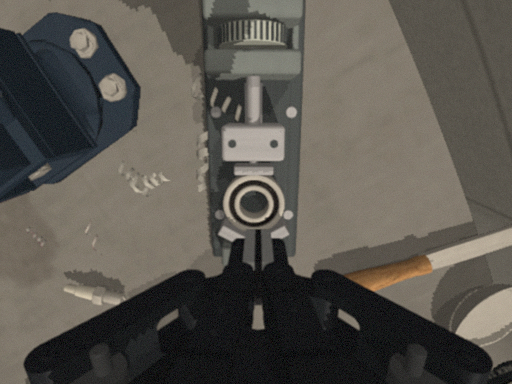

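The bearing is seated at (254,203). The pad is in by about 4 to 4.8 mm by both estimates (jaw travel and remaining plunger), and the robot is clear, so I'll hand it in.

```bash
python3 -c "
from bench import bot
print(bot.sign_off())"
```

```text
the job is handed in; nothing more can be done
None
```

I handed the job in at about 25 s: the bearing is flat and seated in the V, with the sprung pad pushed in by an estimated 4 to 4.8 mm of its 9 mm; sign-off gave no verdict.

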